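# Call the apprentice and point out the stamp and the chest

## Task

Press down the plunger of the bench bell to call the apprentice, then show him the next job: point at the stamp with the long narrow bar-shaped head, and after that at the brass knob of the smaller of the two domed chests. To point, bring the tool point over the middle of it, fingers downward and fingertips two or three centimetres above it, and stay there still for two seconds; finish the program while still pointing at the chest's knob. Touch nothing but the bell, leave everything where it is, and do not come down over any other stamp or chest.

Things in the scene. Friction and masses are not known exactly. Their poses are not given: they have to be found in the camera images.
- bell_push (a joint): plunger of the bench bell, travel in m: 0 up, 0.006 fully down; a spring resists with 2 N at the start and 5 N fully down and brings it back up; the bell rings beyond 0.004
- bell_top (a point): centre of the top of the bell's plunger (a 22 mm wide, 8 mm thick flat steel button, about 59 mm above the table when up). It sits on a steel dome 72 mm wide, 43 mm high, on a disc foot of 84 mm, fixed to the table. Press straight down
- block: dark wooden stamp block, 60 (x) x 180 (y) x 40 (z) mm, origin at the centre of its underside; heavy, fixed; four stamps stand in its holes, 45 mm apart in a row along its y, in any order
- stamp_bar: steel leather stamp standing loose in the block, head up: round shaft 10 mm thick, 90 mm long, then the head, 14 mm high: a narrow straight bar, 42 x 10 mm seen from above, 14 mm high; the only head much longer than wide. Origin at the shaft's lower end, z up along the shaft
- stamp_bar_top (a point): centre of the top face of that stamp's head, about 114 mm above the table
- stamp_disc: steel leather stamp standing loose in the block, head up: round shaft 10 mm thick, 90 mm long, then the head, 14 mm high: a round disc, 24 mm wide. Origin at the shaft's lower end, z up along the shaft
- stamp_disc_top (a point): centre of the top face of that stamp's head, about 114 mm above the table
- stamp_square: steel leather stamp standing loose in the block, head up: round shaft 10 mm thick, 90 mm long, then the head, 14 mm high: a square, 20 mm wide. Origin at the shaft's lower end, z up along the shaft
- stamp_square_top (a point): centre of the top face of that stamp's head, about 114 mm above the table
- stamp_plain: steel leather stamp standing loose in the block, head up: round shaft 10 mm thick, 90 mm long, then the head, 14 mm high: round and hardly wider than the shaft, 11 mm. Origin at the shaft's lower end, z up along the shaft
- stamp_plain_top (a point): centre of the top face of that stamp's head, about 114 mm above the table
- chest_small: plain wooden keepsake chest, loose, lid closed: the smaller of the two domed chests, 70 (x) x 95 (y) mm, 77 mm to the crown; origin at the centre of its underside, z up; brass knob 12 mm wide in the middle of the lid, standing 8 mm proud
- chest_small_knob (a point): centre of the top of that chest's brass knob
- chest_large: plain wooden keepsake chest, loose, lid closed: the larger of the two domed chests, 100 (x) x 135 (y) mm, 105 mm to the crown; origin at the centre of its underside, z up; brass knob 12 mm wide in the middle of the lid, standing 8 mm proud
- chest_large_knob (a point): centre of the top of that chest's brass knob
- chest_flat: plain wooden keepsake chest, loose, lid closed: chest with a flat lid, 91 (x) x 118 (y) mm, 71 mm to the lid's top; origin at the centre of its underside, z up; brass knob 12 mm wide in the middle of the lid, standing 8 mm proud
- chest_flat_knob (a point): centre of the top of that chest's brass knob
- bottle_a: clear glass bottle, 56 mm diameter, 190 mm tall; a bystander, loose, leave alone; origin at the underside
- bottle_b: green glass bottle, 56 mm diameter, 190 mm tall; a bystander, loose, leave alone; origin at the underside
- tin: yellow glue tin, 68 mm diameter, 70 mm tall; a bystander, loose, leave alone; origin at the underside
- tape: yellow roll of tape lying flat, 64 mm diameter, 22 mm high; a bystander, loose, leave alone; origin at the underside
- mallet: wooden mallet lying down, head 100 x 60 mm along its x, 60 mm high; handle 22 mm thick, ends 195 mm from the origin along its +y; a bystander, loose, leave alone; origin at the underside
- awl: awl lying along its x, 150 mm long, under 35 mm high; a bystander, loose, leave alone; origin at the underside
Things that resemble listed ones, but are neither listed nor needed, are in the scene too. What is shaped like the stamp_square but pink is not meant. What is shaped like the stamp_disc but black or purple is not meant.

How it is judged:
On the way, in this order (a step that is already met when the one before it is completed fails the run):
1. the bell's plunger is pressed down (beyond 4 mm of its 6 mm) (value of joint bell_push above 0.004 m), for 0.02 s.
2. the tool point stays over the bar-headed stamp (within 18 mm sideways of the middle of its head, at most 70 mm above it, fingers within about 45 degrees of straight down) for 1.5 s (horizontal distance between the grasp point and stamp_bar_top below 0.018 m and z of the grasp point in the frame of stamp_bar_top between 0 and 0.07 m and angle between the grasp point's own z axis and vertical above 2.3 rad), for 1.5 s.
3. the tool point stays over the knob of the smaller domed chest, with the same tolerances, for 1.5 s (horizontal distance between the grasp point and chest_small_knob below 0.018 m and z of the grasp point in the frame of chest_small_knob between 0 and 0.07 m and angle between the grasp point's own z axis and vertical above 2.3 rad), for 1.5 s.
At the end, for the whole second after the job is handed in: Tool point still over the small domed chest's knob (18 mm sideways, at most 70 mm above, fingers within about 45 degrees of straight down); bell plunger back up (under 2 mm); stamps and chests upright (0.15 rad), at rest, within 10 mm of their starts (all of step 3 and value of joint bell_push below 0.002 m and distance of each of stamp_bar, stamp_disc, stamp_square, stamp_plain, chest_small, chest_large, chest_flat from where it was at the start of the episode below 0.01 m and angle between each of stamp_bar, stamp_disc, stamp_square, stamp_plain, chest_small, chest_large, chest_flat's own z axis and vertical below 0.15 rad and linear speed of each of stamp_bar, stamp_disc, stamp_square, stamp_plain, chest_small, chest_large, chest_flat below 0.02 m/s); the robot touches nothing.
It fails at once if the robot touches a stamp, the stamp block or a chest (contact force between any of the fingers, the arm and stamp_bar above 0.3 N or contact force between any of the fingers, the arm and stamp_disc above 0.3 N or contact force between any of the fingers, the arm and stamp_square above 0.3 N or contact force between any of the fingers, the arm and stamp_plain above 0.3 N or contact force between any of the fingers, the arm and chest_small above 0.3 N or contact force between any of the fingers, the arm and chest_large above 0.3 N or contact force between any of the fingers, the arm and chest_flat above 0.3 N or contact force between any of the fingers, the arm and block above 0.3 N).
It fails at once if the robot touches a bystander (contact force between any of the fingers, the arm and bottle_a above 0.3 N or contact force between any of the fingers, the arm and bottle_b above 0.3 N or contact force between any of the fingers, the arm and tin above 0.3 N or contact force between any of the fingers, the arm and tape above 0.3 N or contact force between any of the fingers, the arm and mallet above 0.3 N or contact force between any of the fingers, the arm and awl above 0.3 N).
It fails at once if a bystander is moved more than 10 mm (distance of any of bottle_a, bottle_b, tin, tape, mallet, awl from where it was at the start of the episode above 0.01 m).
It fails at once if a stamp or chest is shifted or lifted more than 20 mm (distance of any of stamp_bar, stamp_disc, stamp_square, stamp_plain, chest_small, chest_large, chest_flat from where it was at the start of the episode above 0.02 m).
It fails at once if the tool point comes down over another stamp or chest (within 18 mm sideways of the middle of its head or knob and under 55 mm above it) ((horizontal distance between the grasp point and chest_large_knob below 0.018 m and z of the grasp point in the frame of chest_large_knob between -0.02 and 0.055 m) or (horizontal distance between the grasp point and chest_flat_knob below 0.018 m and z of the grasp point in the frame of chest_flat_knob between -0.02 and 0.055 m) or (horizontal distance between the grasp point and stamp_disc_top below 0.018 m and z of the grasp point in the frame of stamp_disc_top between -0.02 and 0.055 m) or (horizontal distance between the grasp point and stamp_square_top below 0.018 m and z of the grasp point in the frame of stamp_square_top between -0.02 and 0.055 m) or (horizontal distance between the grasp point and stamp_plain_top below 0.018 m and z of the grasp point in the frame of stamp_plain_top between -0.02 and 0.055 m)).
It also fails if it takes over 48 s, if anything falls off the work surface, if the arm or the gripper's body presses on something with over 40 N, if the wrist force passes 120 N, or if a joint passes its speed limit or range.

## Robot

A 6-joint arm with a two-finger parallel gripper is mounted at the origin on the work surface. World frame = base frame: x ahead of the robot, y to its left, z up, the work surface at z = 0. Lengths are in m, angles in rad, forces in N, time in s.
With the tool pointing down it reaches from about 0.3 to 0.875 m from the base axis. Payload 4.2 kg.
Tool frame: the origin (TCP) lies between the finger pads, 19 mm behind the fingertips; this is the grasp point; z points along the fingers, y is the line along which they close (so a half turn about z gives the same grasp; the last joint's range is limited). The gripper opens to 85 mm and grips with 20 to 120 N. Pads are 22 mm wide; open, the fingers measure 114 mm over their backs; the gripper's body (76 mm by 85 mm) begins 54 mm behind the grasp point. The pads swing forward as they close: fully open they stand 13 mm farther back than shut.
Start: joints at [-1.126, 0.32, 1.565, -0, 1.257, -0.02], TCP at [0.258, -0.514, 0.25] pointing down, gripper open.
Joint ranges: [-3.11, 3.11], [-0.84, 2.01], [0.21, 2.61], [-1.34, 4.49], [0.05, 2.63], [-2.56, 2.56]. Speed limits (rad/s): [2.57, 2.57, 3.14, 3.14, 3.14, 3.14].

## Interface

Orientations are given as [roll, pitch, yaw] about the fixed x, y, z axes, in that order (R = Rz(yaw) Ry(pitch) Rx(roll)).
In Python, from plant import env gives the robot as it stands.
- The arm moves only by the tool apply_moves, never from a script. Its argument "rows" is a list of rows, each a list of 2 entries, a list of its own where there are three numbers: the shift along the tool's x, y, z in m, then the turn about the tool's z in degrees. A call has 1 to 5 rows; each row shifts and turns the commanded pose from where the row before left it, along the tool's axes as they then stand; what a row does not reach is not made up. A row lasts 1/10 s, in which the tool goes at most 50 mm and 8.59 degrees, less where a joint would pass 70% of its speed; a pose out of reach is approached as far as the arm can. A call is refused whole if a number of a shift passes 0.05 or a number of a turn 8.59, either way. A call with a gripper value outside its range is refused whole. "claw" is the finger opening in m, from 0 to 0.0854, set as the call begins (left out, the last holds). The fingers move at their own pace and stop on an object; the grip force is fixed at half the most. Time passes only in rows, so rows that do not move let the fingers close. It gives the time, the measured TCP pose, the force, the opening and the grip force at its end, in the units of the state.
- env.get_state(): the state, without advancing time (a new reading comes with each control period).
- env.read_camera(name): name is "side" or "top"; returns the picture (384x512x3 uint8, blue, green, red); there is no depth.
- env.camera_info(name): a dict with "camera_matrix" (3x3 intrinsics, pixels), "k1" (the pictures are not rectified: a ray, as slopes to the right and down, at radius r is drawn at 1 + k1 r^2 times it, then the intrinsics apply), "R" (3x3) and "t" (3): a world point X has camera coordinates R X + t. Camera axes: x right, y down, z forward; pixel columns grow to the right and rows downward; lengths in m; the calibration is good to about 2 mm. A picture is of the moment at which its call begins. camera_info takes no time and is no camera call.
- env.finish_job(): hands the job in; it is judged then, once.
The state is a dict: "time": time; "q": joint angles; "qd": joint speeds; "effort": joint torques, N m; "eef_pos": TCP position; "eef_rot": TCP orientation; "force": force on the tool from outside, world axes, zero at the start; "moment": the same for the moment, N m; "grip_width": finger opening in m; "grasp_force": force on a finger pad.
Only numpy, scipy, OpenCV 4.12 (cv2) and the standard library are available. Lean on these libraries where they do the work, as an engineer would, in place of code of your own. Each camera call takes 0.05 s, during which the arm holds its last target. There are 200 camera calls.

## Working session

There is one attempt and no reset: what is moved stays moved. The work goes in short steps, Python scripts to look and compute and a tool call to move; the robot and the scene stay as the last step left them, time stands still between calls to the robot, and variables do not carry over. Pictures are saved under pics/ and viewed, at most 10 in all, crops included, and the job is handed in when it is done.

Besides the shell and the picture viewer there is one more tool, called after "Emit:" as name(argument=value, ...), one argument or row to a line, values as JSON. apply_moves: Moves the arm, as the interface text tells. Its arguments: {"type":"object","properties":{"rows":{"type":"array"},"claw":{"type":"number"}},"required":["rows"]}

```bash
mkdir -p pics; python3 - <<'E'
from plant import env
import cv2
for n in("top","side"):
    cv2.imwrite(f"pics/{n}0.png",cv2.resize(env.read_camera(n),(800,600),interpolation=cv2.INTER_CUBIC)); c=env.camera_info(n); print(n,c)
s=env.get_state();print(s["time"],s["eef_pos"],s["eef_rot"],s["grip_width"])
E
```

```text
top {'camera_matrix': array([[356.45414124,   0.        , 258.54421118],
       [  0.        , 356.45414124, 193.24761525],
       [  0.        ,   0.        ,   1.        ]]), 'k1': -0.030058533225355687, 'R': array([[-0.01489331, -0.99988148, -0.00390122],
       [-0.99762693,  0.0151218 , -0.06717021],
       [ 0.06722124,  0.00289157, -0.9977339 ]]), 't': array([-0.01377136,  0.57475982,  1.11917668])}
side {'camera_matrix': array([[488.76027091,   0.        , 257.78344574],
       [  0.        , 488.76027091, 188.36849633],
       [  0.        ,   0.        ,   1.        ]]), 'k1': 0.0403555681422829, 'R': array([[ 0.81424939, -0.58050903,  0.00268405],
       [-0.45234557, -0.63736556, -0.62381778],
       [ 0.36384257,  0.50672913, -0.78156521]]), 't': array([-0.45137947,  0.30361694,  1.10580565])}
0.1 [ 0.25756848 -0.51363959  0.24926632] [-3.13999084e+00 -2.51046113e-05  4.64804534e-01] 0.08565427735949663
```

View pics/top0.png

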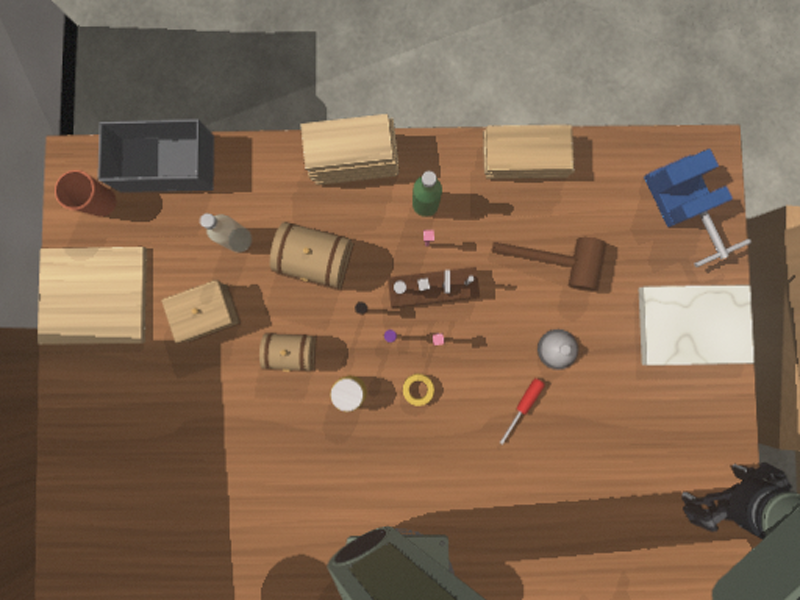

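View pics/side0.png

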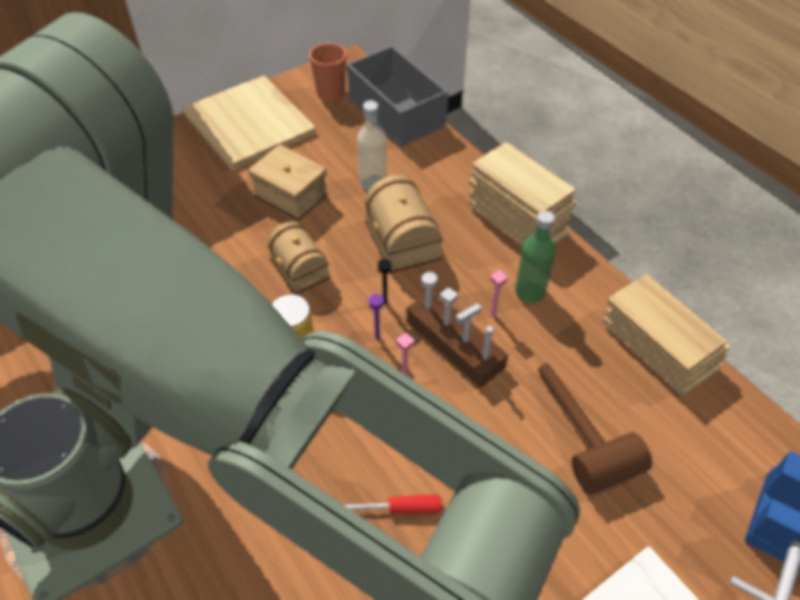

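The top view shows the bell at (558,348) with its plunger near (566,350), the bar stamp at (447,281) and the small chest's knob near (287,352). In the side view the bar is at (469,313) and the knob at (294,238). I'll zoom in on each to refine these.

```bash
cat > h.py <<'E'
import cv2,numpy as np
from plant import env
def ray(n,u,v):
    c=env.camera_info(n);K=c["camera_matrix"];d=np.array([(u-K[0,2])/K[0,0],(v-K[1,2])/K[1,1]]);x=d.copy()
    for _ in range(20): x=d/(1+c["k1"]*(x@x))
    return -c["R"].T@c["t"], c["R"].T@np.array([*x,1])
def plane(n,u,v,z):
    o,d=ray(n,u,v);return o+d*(z-o[2])/d[2]
def tri(a,b):
    (o,d),(p,e)=ray("top",*a),ray("side",*b)
    s=np.linalg.lstsq(np.c_[d,-e],p-o,rcond=None)[0];P,Q=o+s[0]*d,p+s[1]*e
    return (P+Q)/2,np.linalg.norm(P-Q)
E
python3 - <<'E'
from h import *
k=1/1.5625
T=env.read_camera("top");S=env.read_camera("side")
cv2.imwrite("pics/rawT.png",T);cv2.imwrite("pics/rawS.png",S)
def crop(I,u,v): 
    u,v=round(u*k),round(v*k);print(u-20,v-20);return cv2.resize(I[v-20:v+20,u-20:u+20],(260,260),interpolation=cv2.INTER_NEAREST)
t=np.hstack([crop(T,*p) for p in((558,348),(447,285),(287,352))])
s=np.hstack([crop(S,*p) for p in((294,238),(469,313),(402,200))])
cv2.imwrite("pics/crops.png",np.vstack([t,s]))
print(tri((447*k,281*k),(469*k,313*k)),tri((287*k,352*k),(294*k,238*k)),plane("top",566*k,350*k,.059),plane("top",558*k,348*k,.02))
E
```

```text
337 203
266 162
164 205
168 132
280 180
237 108
(array([ 0.60673979, -0.10439084,  0.10682383]), np.float64(0.0007757567588899583)) (array([0.474461  , 0.20430386, 0.08873742]), np.float64(0.00668409755596456)) [ 0.4723921  -0.33936938  0.059     ] [ 0.47580352 -0.3343266   0.02      ]
```

View pics/crops.png

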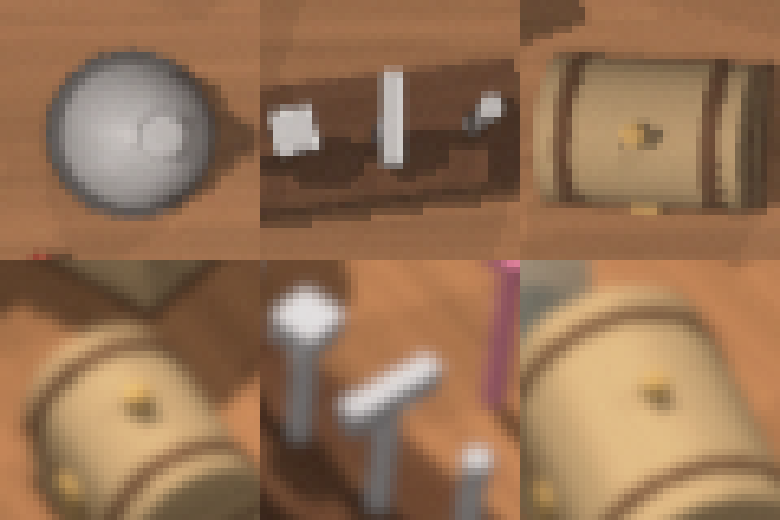

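The crops show the plunger at top (361.4,223.3), the bar's top face at top (286.0,179.5) and side (199.2,198.7), and the small chest's knob at top (180.9,225) and side (188.6,152.5).

```bash
python3 - <<'E'
from h import *
np.set_printoptions(precision=4,suppress=True)
print("bar",tri((286,179.5),(199.2,198.7)),plane("top",286,179.5,.114),plane("side",199.2,198.7,.114))
print("knob",tri((180.9,225),(188.6,152.5)),plane("top",180.9,225,.085),plane("side",188.6,152.5,.085))
print("large knob",plane("top",307*.64,251*.64,.113),"flat",plane("top",197*.64,312*.64,.079))
print("bell",plane("top",361.4,223.3,.059))
print("bottles",plane("top",429*.64,178*.64,.19),plane("top",208*.64,220*.64,.19))
for n,u,v in(("disc",400,287),("sq",424,285),("plain",470,279),("black",361,308),("purple",390,336),("pink",438,340),("pink2",428,235)): print(n,plane("top",u*.64,v*.64,.11))
s=env.get_state();print(s["eef_pos"],s["eef_rot"],s["time"],s["force"])
E
```

```text
bar (array([ 0.4841, -0.0637,  0.2272]), np.float64(0.2297189953995919)) [ 0.6073 -0.1039  0.114 ] [0.4064 0.0372 0.114 ]
knob (array([0.4772, 0.2137, 0.0782]), np.float64(0.0019143411601342932)) [0.4782 0.2116 0.085 ] [0.4739 0.2084 0.085 ]
large knob [0.6675 0.1592 0.113 ] flat [0.557  0.3803 0.079 ]
bell [ 0.4746 -0.3369  0.059 ]
bottles [ 0.7817 -0.0704  0.19  ] [0.7131 0.3207 0.19  ]
disc [ 0.5967 -0.0156  0.11  ]
sq [ 0.5998 -0.0609  0.11  ]
plain [ 0.6099 -0.1478  0.11  ]
black [0.5582 0.0583 0.11  ]
purple [0.5048 0.0045 0.11  ]
pink [ 0.496  -0.0853  0.11  ]
pink2 [ 0.695  -0.0701  0.11  ]
[ 0.2576 -0.5138  0.2495] [-3.1405 -0.      0.4648] 0.2 [ 0.4194 -0.2039 -0.0521]
```

Emit:
apply_moves(
  rows=[
    [[0, 0, 0], 7],
    [[0, 0, 0], 7],
    [[0, 0, 0], 7],
    [[0, 0, 0], 5.6],
    [[0, 0, 0], 0],
  ],
  claw=0,
)

```text
time: 0.7
eef_pos: [0.2577, -0.5139, 0.2498]
eef_rot: [-3.141, 0.0, 0.001]
force: [0.1, 0.7, 0.3]
grip_width: 0.0126
grasp_force: 0.0
```

Yaw is now 0, so tool x is world x, tool y is −y and tool z is down. Next I'll move above the bell.

Emit:
apply_moves(
  rows=[
    [[0.03, -0.025, 0], 0],
    [[0.045, -0.04, 0], 0],
    [[0.045, -0.04, 0], 0],
    [[0.045, -0.04, 0], 0],
    [[0.035, -0.022, 0], 0],
  ],
)

```text
time: 1.2
eef_pos: [0.436, -0.365, 0.2502]
eef_rot: [-3.141, -0.0, 0.004]
force: [0.1, -0.6, 0.1]
grip_width: -0.0
grasp_force: 0.0
```

Emit:
apply_moves(
  rows=[
    [[0.017, -0.01, 0], 0],
    [[0, 0, 0.03], 0],
    [[0, 0, 0.04], 0],
    [[0, 0, 0.03], 0],
    [[0, 0, 0], 0],
  ],
)

```text
time: 1.7
eef_pos: [0.4495, -0.3552, 0.1458]
eef_rot: [-3.135, 0.008, 0.003]
force: [-0.8, 0.2, -0.9]
grip_width: 0.0004
grasp_force: 0.0
```

Emit:
apply_moves(
  rows=[
    [[0.012, -0.009, 0], 0],
    [[0.013, -0.009, 0], 0],
    [[0, 0, 0.02], 0],
    [[0, 0, 0.02], 0],
    [[0, 0, 0], 0],
  ],
)

```text
time: 2.2
eef_pos: [0.4774, -0.338, 0.1096]
eef_rot: [-3.14, 0.001, 0.002]
force: [-0.7, -0.6, -0.3]
grip_width: -0.0
grasp_force: 0.0
```

```bash
python3 - <<'E'
from h import *
print(env.get_state()["eef_pos"])
T=env.read_camera("top")[180:270,300:420];S=env.read_camera("side")
cv2.imwrite("pics/bell.png",np.hstack([cv2.resize(T,(400,300)),cv2.resize(S,(400,300))]))
E
```

```text
[ 0.47743045 -0.33802923  0.10955943]
```

View pics/bell.png

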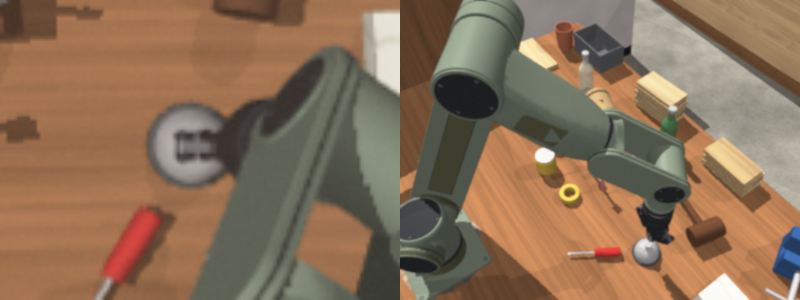

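The picture shows the closed fingers over the bell's plunger. I'll press straight down in small steps.

Emit:
apply_moves(
  rows=[
    [[-0.003, 0, 0.01], 0],
    [[0, 0, 0.01], 0],
    [[0, 0, 0.01], 0],
    [[0, 0, 0.005], 0],
    [[0, 0, 0], 0],
  ],
)

```text
time: 2.8
eef_pos: [0.4734, -0.3391, 0.0744]
eef_rot: [-3.141, 0.001, 0.0]
force: [-0.6, 1.1, 3.9]
grip_width: -0.0002
grasp_force: 1.7
```

Emit:
apply_moves(
  rows=[
    [[0, 0, 0.002], 0],
    [[0, 0, 0], 0],
    [[0, 0, 0], 0],
  ],
)

```text
time: 3.1
eef_pos: [0.4735, -0.3392, 0.0733]
eef_rot: [-3.142, 0.0, 0.001]
force: [-1.8, 2.2, 4.6]
grip_width: -0.0001
grasp_force: 2.0
```

Emit:
apply_moves(
  rows=[
    [[0, 0, 0.0015], 0],
    [[0, 0, 0], 0],
    [[0, 0, 0], 0],
  ],
)

```text
time: 3.4
eef_pos: [0.4736, -0.3392, 0.0718]
eef_rot: [-3.142, 0.0, 0.001]
force: [-2.9, 1.4, 5.0]
grip_width: -0.0001
grasp_force: 2.7
```

Emit:
apply_moves(
  rows=[
    [[0, 0, 0.001], 0],
    [[0, 0, 0], 0],
    [[0, 0, 0], 0],
  ],
)

```text
time: 3.7
eef_pos: [0.4736, -0.3392, 0.0717]
eef_rot: [3.141, -0.0, 0.001]
force: [-4.1, 1.7, 10.9]
grip_width: 0.0001
grasp_force: 5.5
```

The force jumped to 10.9 N with no further travel, so the plunger is fully down. I'll retreat straight up.

Emit:
apply_moves(
  rows=[
    [[0, 0, -0.01], 0],
    [[0, 0, -0.03], 0],
    [[0, 0, -0.045], 0],
    [[0, 0, -0.045], 0],
    [[0, 0, -0.045], 0],
  ],
)

```text
time: 4.2
eef_pos: [0.474, -0.3393, 0.2472]
eef_rot: [3.141, -0.001, 0.001]
force: [1.0, -1.1, 0.0]
grip_width: 0.0002
grasp_force: 0.0
```

Emit:
apply_moves(
  rows=[
    [[0, 0, -0.01], 0],
    [[0.015, -0.025, 0], 0],
    [[0.022, -0.04, 0], 0],
    [[0.022, -0.04, 0], 0],
    [[0.022, -0.04, 0], 0],
  ],
)

```text
time: 4.7
eef_pos: [0.5554, -0.1928, 0.2548]
eef_rot: [-3.141, -0.0, -0.0]
force: [0.2, -0.4, 0.3]
grip_width: 0.0001
grasp_force: 0.0
```

Emit:
apply_moves(
  rows=[
    [[0.022, -0.04, 0], 0],
    [[0.02, -0.03, 0], 0],
    [[0.01, -0.02, 0], 0],
    [[0, 0, 0], 0],
    [[0, 0, 0], 0],
  ],
)

```text
time: 5.2
eef_pos: [0.6066, -0.1041, 0.2547]
eef_rot: [3.141, 0.001, 0.002]
force: [-0.5, -0.8, 0.3]
grip_width: 0.0001
grasp_force: 0.0
```

Emit:
apply_moves(
  rows=[
    [[0, 0, 0.025], 0],
    [[0, 0, 0.025], 0],
    [[0, 0, 0.025], 0],
    [[0, 0, 0.02], 0],
    [[0, 0, 0], 0],
  ],
)

```text
time: 5.7
eef_pos: [0.6041, -0.1053, 0.1574]
eef_rot: [-3.141, 0.007, -0.001]
force: [-0.6, -0.4, -0.7]
grip_width: -0.0004
grasp_force: 0.0
```

```bash
python3 - <<'E'
from h import *
print(env.get_state()["eef_pos"])
T=env.read_camera("top");S=env.read_camera("side")
cv2.imwrite("pics/bar.png",np.hstack([cv2.resize(T[120:240,210:370],(400,300)),cv2.resize(S[120:270,210:410],(400,300))]))
E
```

```text
[ 0.60413551 -0.10527401  0.15738646]
```

View pics/bar.png

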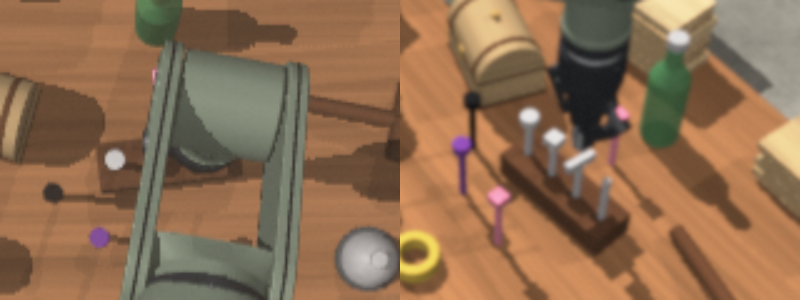

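In the side view the fingertips are just above the bar head at (580,160), and clear of everything. I'll hold there for a little over two seconds.

Emit:
apply_moves(
  rows=[
    [[0.003, 0, 0], 0],
    [[0, 0, 0], 0],
    [[0, 0, 0], 0],
    [[0, 0, 0], 0],
    [[0, 0, 0], 0],
  ],
)

```text
time: 6.3
eef_pos: [0.6097, -0.1041, 0.1608]
eef_rot: [3.141, -0.0, 0.001]
force: [0.1, 0.2, 0.6]
grip_width: -0.0001
grasp_force: 0.0
```

Emit:
apply_moves(
  rows=[
    [[0, 0, 0], 0],
    [[0, 0, 0], 0],
    [[0, 0, 0], 0],
    [[0, 0, 0], 0],
    [[0, 0, 0], 0],
  ],
)

```text
time: 6.8
eef_pos: [0.6096, -0.1042, 0.1605]
eef_rot: [3.142, -0.0, 0.001]
force: [0.2, -0.0, 0.9]
grip_width: 0.0
grasp_force: 0.0
```

Emit:
apply_moves(
  rows=[
    [[0, 0, 0], 0],
    [[0, 0, 0], 0],
    [[0, 0, 0], 0],
    [[0, 0, 0], 0],
    [[0, 0, 0], 0],
  ],
)

```text
time: 7.3
eef_pos: [0.6096, -0.1042, 0.1605]
eef_rot: [3.142, -0.0, 0.001]
force: [-0.0, -0.2, 1.1]
grip_width: 0.0001
grasp_force: 0.0
```

Emit:
apply_moves(
  rows=[
    [[0, 0, 0], 0],
    [[0, 0, 0], 0],
    [[0, 0, 0], 0],
    [[0, 0, 0], 0],
    [[0, 0, 0], 0],
  ],
)

```text
time: 7.8
eef_pos: [0.6096, -0.1042, 0.1605]
eef_rot: [3.141, -0.0, 0.001]
force: [-0.3, 0.4, 0.4]
grip_width: -0.0001
grasp_force: 0.0
```

Emit:
apply_moves(
  rows=[
    [[0, 0, 0], 0],
    [[0, 0, 0], 0],
    [[0, 0, -0.025], 0],
    [[0, 0, -0.04], 0],
    [[0, 0, -0.04], 0],
  ],
)

```text
time: 8.3
eef_pos: [0.6092, -0.1041, 0.2661]
eef_rot: [-3.141, 0.002, 0.001]
force: [0.4, 1.0, 0.5]
grip_width: 0.0001
grasp_force: 0.0
```

Emit:
apply_moves(
  rows=[
    [[-0.012, -0.03, 0], 0],
    [[-0.015, -0.035, 0], 0],
    [[-0.015, -0.035, 0], 0],
    [[-0.015, -0.035, 0], 0],
    [[-0.015, -0.035, 0], 0],
  ],
)

```text
time: 8.8
eef_pos: [0.5368, 0.067, 0.2657]
eef_rot: [-3.142, -0.0, 0.0]
force: [1.0, 0.4, 0.3]
grip_width: 0.0002
grasp_force: 0.0
```

Emit:
apply_moves(
  rows=[
    [[-0.015, -0.035, 0], 0],
    [[-0.015, -0.035, 0], 0],
    [[-0.015, -0.035, 0], 0],
    [[-0.01, -0.025, 0], 0],
    [[-0.005, -0.015, 0], 0],
  ],
)

```text
time: 9.3
eef_pos: [0.4763, 0.2126, 0.2657]
eef_rot: [-3.141, 0.0, 0.003]
force: [0.7, 0.1, 0.3]
grip_width: -0.0001
grasp_force: 0.0
```

Emit:
apply_moves(
  rows=[
    [[0, 0, 0], 0],
    [[0, 0, 0.02], 0],
    [[0, 0, 0.02], 0],
    [[0, 0, 0], 0],
    [[0, 0, 0], 0],
  ],
)

```text
time: 9.8
eef_pos: [0.4778, 0.2102, 0.2257]
eef_rot: [3.141, 0.0, -0.0]
force: [0.6, 0.1, 0.2]
grip_width: -0.0001
grasp_force: 0.0
```

Down 96 mm, to z ≈ 0.13.

Emit:
apply_moves(
  rows=[
    [[0, 0, 0.025], 0],
    [[0, 0, 0.025], 0],
    [[0, 0, 0.025], 0],
    [[0, 0, 0.01], 0],
    [[0, 0, 0], 0],
  ],
)

```text
time: 10.3
eef_pos: [0.4775, 0.2104, 0.1402]
eef_rot: [3.141, 0.001, 0.0]
force: [-0.5, 0.9, 0.3]
grip_width: -0.0003
grasp_force: 0.0
```

```bash
python3 - <<'E'
from h import *
print(env.get_state()["eef_pos"])
T=env.read_camera("top");S=env.read_camera("side")
cv2.imwrite("pics/knob.png",np.hstack([cv2.resize(T[160:280,110:270],(400,300)),cv2.resize(S[90:240,110:310],(400,300))]))
E
```

```text
[0.47749159 0.21043517 0.14021441]
```

View pics/knob.png

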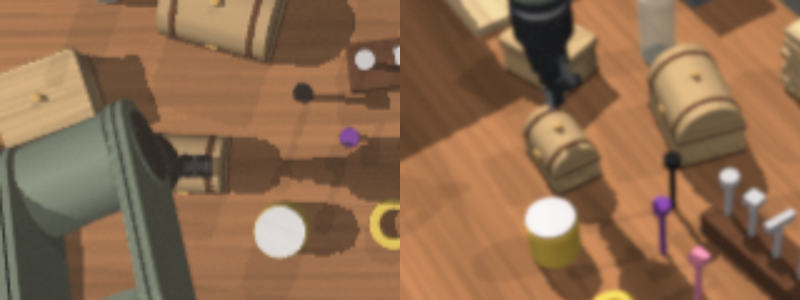

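The fingers stand over the small chest, with the tips just above its knob at side (558,128), and clear of everything. I'll lower another centimetre and hold.

Emit:
apply_moves(
  rows=[
    [[0, 0, 0.01], 0],
    [[0, 0, 0], 0],
    [[0, 0, 0], 0],
    [[0, 0, 0], 0],
    [[0, 0, 0], 0],
  ],
)

```text
time: 10.9
eef_pos: [0.4776, 0.2108, 0.1307]
eef_rot: [-3.142, -0.0, 0.001]
force: [0.4, 0.0, -0.3]
grip_width: -0.0002
grasp_force: 0.0
```

Emit:
apply_moves(
  rows=[
    [[0, 0, 0], 0],
    [[0, 0, 0], 0],
    [[0, 0, 0], 0],
    [[0, 0, 0], 0],
    [[0, 0, 0], 0],
  ],
)

```text
time: 11.4
eef_pos: [0.4775, 0.2108, 0.1305]
eef_rot: [3.142, 0.0, 0.001]
force: [0.2, 0.2, -0.5]
grip_width: 0.0001
grasp_force: 0.0
```

Emit:
apply_moves(
  rows=[
    [[0, 0, 0], 0],
    [[0, 0, 0], 0],
    [[0, 0, 0], 0],
    [[0, 0, 0], 0],
    [[0, 0, 0], 0],
  ],
)

```text
time: 11.9
eef_pos: [0.4775, 0.2107, 0.1305]
eef_rot: [3.142, -0.0, 0.001]
force: [-0.4, 0.0, 0.1]
grip_width: 0.0001
grasp_force: 0.0
```

Emit:
apply_moves(
  rows=[
    [[0, 0, 0], 0],
    [[0, 0, 0], 0],
    [[0, 0, 0], 0],
    [[0, 0, 0], 0],
    [[0, 0, 0], 0],
  ],
)

```text
time: 12.4
eef_pos: [0.4775, 0.2108, 0.1305]
eef_rot: [3.142, -0.0, 0.001]
force: [-0.3, -0.6, 0.1]
grip_width: -0.0004
grasp_force: 0.0
```

Emit:
apply_moves(
  rows=[
    [[0, 0, 0], 0],
    [[0, 0, 0], 0],
    [[0, 0, 0], 0],
    [[0, 0, 0], 0],
    [[0, 0, 0], 0],
  ],
)

```text
time: 12.9
eef_pos: [0.4775, 0.2107, 0.1305]
eef_rot: [3.142, -0.0, 0.001]
force: [-0.6, 0.8, 0.5]
grip_width: 0.0001
grasp_force: 0.0
```

```bash
python3 -c "
from plant import env
s=env.get_state();print(s['time'],s['eef_pos'],s['force']);print(env.finish_job())"
```

```text
12.9 [0.47747233 0.2107419  0.13047814] [-0.62003263  0.77505207  0.50785438]
the job is handed in; nothing more can be done
None
```

I pressed the bell fully down, pointed at the bar-headed stamp and then at the small domed chest's knob for over two seconds each, and handed the job in at 12.9 s while still over the knob; the hand-in returned no verdict.

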